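# Set the second arm of the sink rack and lock its cam lever

### The arm

A 6-joint arm with a two-finger parallel gripper is mounted at the origin on a cart in front of the work surface, level with it; the furniture and walls round the work are solid. World frame = base frame: x ahead of the robot, y to its left, z up, the work surface at z = 0. Lengths are in m, angles in rad, forces in N, time in s.
With the tool pointing down it reaches from about 0.35 to 0.775 m from the base axis. Payload 7.3 kg.
Tool frame: the origin (TCP) lies between the finger pads; the fingertips stand 17 mm ahead of it and the grasp point (between the pads) lies 2 mm behind it; z points along the fingers, y is the line along which they close (so a half turn about z gives the same grasp; the last joint's range is limited). The gripper opens to 92 mm and grips with 3 to 60 N. Pads are 19 mm wide; open, the fingers measure 130 mm over their backs; the gripper's body (75 mm by 190 mm) begins 47 mm behind the grasp point.
Start: joints at [-1.359, 0.342, 1.524, -0, 1.275, -0.146], TCP at [0.184, -0.492, 0.244] pointing down, gripper open.
Joint ranges: [-2.53, 2.53], [-0.77, 2.02], [0.04, 2.7], [-1, 4.14], [0.28, 2.66], [-3.11, 3.11]. Speed limits (rad/s): [2.57, 2.57, 3.14, 3.14, 3.14, 3.14].

### API

Orientations are given as [roll, pitch, yaw] about the fixed x, y, z axes, in that order (R = Rz(yaw) Ry(pitch) Rx(roll)).
In Python, from workcell import robot gives the robot as it stands. The module is installed in compiled form; this text tells all that it offers.
- The arm moves only by the shell command python3 -m creep 'ROWS' [FORCE]. ROWS is a JSON object of lists of equal length, an entry for each row: "turn": the turn, a rotation vector about the tool's x, y, z in degrees, a list of three; "travel": the shift along the tool's x, y, z in mm, a list of three; "grip": the closure, from -1 (fully open) to 1 (shut). A call has 1 to 8 rows; each row shifts and turns the commanded pose from where the row before left it, along the tool's axes as they then stand; what a row does not reach is not made up. A row lasts 1/10 s, in which the tool goes at most 50 mm and 8.59 degrees, less where a joint would pass 70% of its speed; a pose out of reach is approached as far as the arm can. A call is refused whole if a number of a shift passes 50 or a number of a turn 8.59, either way. A call with a gripper value outside its range is refused whole. The fingers move at their own pace and stop on an object; FORCE is the grip in N (left out, the last holds). Time passes only in rows, so rows that do not move let the fingers close. It gives the time, the measured TCP pose, the force, the opening and the grip force at its end, in the units of the state.
- robot.get_obs(): the state, without advancing time (a new reading comes with each control period).
- robot.snapshot(name): name is "scene" or "top"; returns the picture (480x640x3 uint8, red, green, blue); there is no depth.
- robot.get_calibration(name): a dict with "fx", "fy", "cx", "cy" (pixels), "R" (3x3) and "t" (3): a world point X has camera coordinates R X + t. Camera axes: x right, y down, z forward; pixel columns grow to the right and rows downward; lengths in m; the calibration is good to about 2 mm. A picture is of the moment at which its call begins. get_calibration takes no time and is no camera call.
- robot.close_job(): hands the job in; it is judged then, once.
The state is a dict: "clock": time; "joint_pos": joint angles; "qvel": joint speeds; "tau": joint torques, N m; "tcp_pos": TCP position; "tool_rot": TCP orientation; "force": force on the tool from outside, world axes, zero at the start; "torque": the same for the moment, N m; "width": finger opening in m; "finger_force": force on a finger pad.
Only numpy, scipy, OpenCV 4.12 (cv2) and the standard library are available. Lean on these libraries where they do the work, as an engineer would, in place of code of your own. Each camera call takes 0.05 s, during which the arm holds its last target. There are 200 camera calls.

### The job

The wire draining rack rests over a sink on two telescopic arms, and both must stand out equally far or it sits crooked. Draw the right-hand arm, which springs back in when let go, straight out until its foot is level with the foot of the left-hand arm (already set: leave it alone), hold it at that length while you press its cam lever fully shut along the arm, and finish still gripping the arm with the lever shut. Do not shut the lever at a wrong length and do not disturb the cup, piping nozzle and tape roll standing round the rack.

Things in the scene. Friction and masses are not known exactly. Their poses are not given: they have to be found in the camera images.
- rack: Heavy wire draining basket, 250 x 220 x 115 mm, fixed. Origin: centre of its underside on the table; x points from the front (near the robot, where the arms come out) to the back, y to its left, z up. The arms slide out along -x on 10 mm rods at y = +105 and -105 mm, axes 110 mm above the table, ringed dark every 10 mm. Nothing in the rack is higher than the rods.
- right_arm: Right-hand arm, a sleeve on the rod at rack y = -105 mm; axes as the rack's, origin on the rod's axis at its rear end. From there towards -x: grey clamp housing 0 to 32 mm (26 mm high, 24 wide plus a lever fork on its -y side), round steel sleeve 17 mm thick to 80 mm, then the foot. Travel 52 mm, starts fully in; a spring draws it in with 4 to 5 N.
- right_arm_foot (a point): Centre of the right arm's foot, on the rod's axis: a rubber bar 64 mm long along rack y, 16 mm thick, 88 mm from the arm's origin. A finger standing beside the sleeve between housing and foot draws the arm out by the foot, which then leans on that finger.
- left_arm_foot (a point): Centre of the left arm's foot bar, on its rod's axis: the same arm mirrored (lever on its +y side), set 20 to 45 mm out and clamped.
- grip_point (a point): Point on the right arm's axis, 22 mm behind its foot's centre, beside the shut lever: the place to grip. A gripper straddling sleeve and open lever from above, closing along rack y, squeezes the lever shut while its inner (+y) finger bears on the sleeve.
- lever_tip (a point): Free end of the right arm's cam lever at mid-height, level with the arm's axis. The lever's upright pin is 15.5 mm to the -y side of the arm's axis and 58 mm behind the foot's centre; the tip is 48 mm from the pin.
- right_lever (a joint): Angle of the right arm's cam lever, a black smooth paddle 48 x 7 x 15 mm: 0 shut (flat along the sleeve's -y side; sleeve and lever then 28.5 mm across), 0.8 fully open, tip out to -y; starts at 0.55 to 0.68. Stays where left; 2 to 3 N at the tip shuts it. Its eccentric grips the rod from about 0.5 down and goes just past centre: shut, it clamps the arm.
- espresso_cup: Small white cup, bystander, 62 x 88 x 50 mm, standing on the table beside or in front of the rack; origin under its centre.
- nozzle_3: Steel piping nozzle, bystander, 38 mm wide and 40 mm high, standing on the table; origin under its centre.
- tape_electrical: Roll of black tape, bystander, 62 mm wide and 19 mm high, lying on the table; origin under its centre.

How it is judged:
On the way:
1. the right arm is drawn out level with the left one (within 5 mm) and held there by the gripper with its lever still open (x of right_arm_foot in the frame of left_arm_foot between -0.005 and 0.005 m and value of joint right_lever above 0.4 rad and contact force between the fingers and right_arm above 1 N), for 0.2 s.
At the end, for the whole second after the job is handed in: The right arm's foot is level with the left one's to within 5 mm along the rods, its cam lever is shut to less than 0.1 rad, the arm is at rest and the gripper still grips arm and lever (more than 10 N) (x of right_arm_foot in the frame of left_arm_foot between -0.005 and 0.005 m and value of joint right_lever below 0.1 rad and contact force between the fingers and right_arm above 10 N and linear speed of right_arm below 0.01 m/s); the arm keeps its last pose, push and grip.
It fails at once if the lever is closed past halfway (below 0.3 rad) while the right arm is more than 8 mm off the left one's length (value of joint right_lever below 0.3 rad and (x of right_arm_foot in the frame of left_arm_foot above 0.008 m or x of right_arm_foot in the frame of left_arm_foot below -0.008 m)).
It fails at once if the left arm is shifted by more than 4 mm (distance of left_arm_foot from where it was at the start of the episode above 0.004 m).
It fails at once if the cup, nozzle or tape roll is shifted by more than 15 mm (distance of any of espresso_cup, nozzle_3, tape_electrical from where it was at the start of the episode above 0.015 m).
It also fails if it takes over 40 s, if anything falls off the work surface, if the arm or the gripper's body presses on something with over 40 N, if the wrist force passes 120 N, or if a joint passes its speed limit or range.

## Working session

There is one attempt and no reset: what is moved stays moved. The work goes in short steps, Python scripts to look and compute and a shell command to move; the robot and the scene stay as the last step left them, time stands still between calls to the robot, and variables do not carry over. Pictures are saved under pics/ and viewed, at most 10 in all, crops included, and the job is handed in when it is done.

```bash
mkdir -p pics
python3 - <<'E'
from workcell import robot
import cv2
for n in("scene","top"):
    cv2.imwrite(f"pics/{n}0.png",robot.snapshot(n)[:,:,::-1]); c=robot.get_calibration(n); print(n,c)
o=robot.get_obs(); print(o)
E
```

```text
scene {'fx': 485.2438556305813, 'fy': 485.2438556305813, 'cx': 323.4191917681437, 'cy': 238.94235315144323, 'R': array([[ 7.80983952e-01, -6.24550823e-01,  5.79826703e-04],
       [-4.25249029e-01, -5.32441919e-01, -7.31894027e-01],
       [ 4.57413741e-01,  5.71350919e-01, -6.81418225e-01]]), 't': array([-0.55245513,  0.31248939,  0.65553534])}
top {'fx': 448.05280267757894, 'fy': 448.05280267757894, 'cx': 329.1504025454506, 'cy': 241.17560759146255, 'R': array([[-0.01893481, -0.99971912,  0.01425353],
       [-0.98966288,  0.01671356, -0.14243609],
       [ 0.14215786, -0.01680319, -0.98970137]]), 't': array([-0.058711  ,  0.67055863,  0.96405451])}
{'clock': 0.1, 'joint_pos': array([-1.35898683e+00,  3.42652496e-01,  1.52491325e+00,  7.84057600e-06,
        1.27539453e+00, -1.46028597e-01]), 'qvel': array([-0.00147625, -0.00091127, -0.00263218, -0.00066483, -0.00082872,
        0.00083268]), 'tau': array([ 1.77691065e-03, -4.32003057e+01, -2.44695425e+01,  7.19498796e-02,
        5.25941479e-02, -5.57424221e-05]), 'tcp_pos': array([ 0.18381913, -0.4914106 ,  0.24311761]), 'tool_rot': array([-3.14024068e+00, -2.06420413e-04,  3.57835664e-01]), 'force': array([-0.70111337,  0.17237858, -0.56352975]), 'torque': array([ 0.01912752, -0.01162081, -0.00501129]), 'finger_force': 0.0, 'width': 0.09195609328489081}
```

View pics/scene0.png

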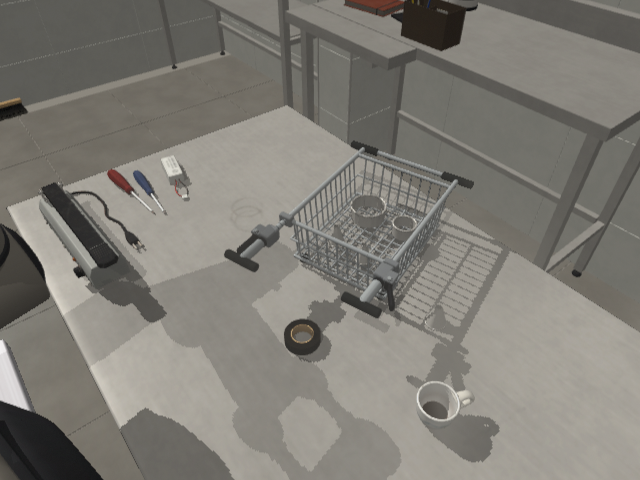

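View pics/top0.png

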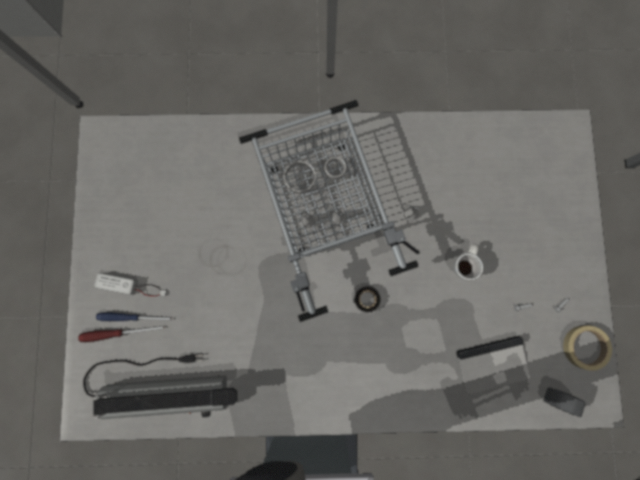

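The scene view shows the left foot bar at about (241,260), the right foot bar at (361,304), the open lever at (390,292), the tape at (302,337) and the cup at (438,403). In the top view the left foot is at about (312,313), the right foot at (403,267), the tape at (367,297) and the cup at (468,264). I need enlargements.

Run:
```python
import cv2,numpy as np
a=cv2.imread("pics/top0.png")[220:330,280:430]; b=cv2.imread("pics/scene0.png")[210:330,220:420]
cv2.imwrite("pics/c1.png",cv2.convertScaleAbs(cv2.resize(a,(750,550),interpolation=cv2.INTER_CUBIC),alpha=1.5))
cv2.imwrite("pics/c2.png",cv2.convertScaleAbs(cv2.resize(b,(800,480),interpolation=cv2.INTER_CUBIC),alpha=1.3))
```

```text
(no output)
```

View pics/c1.png

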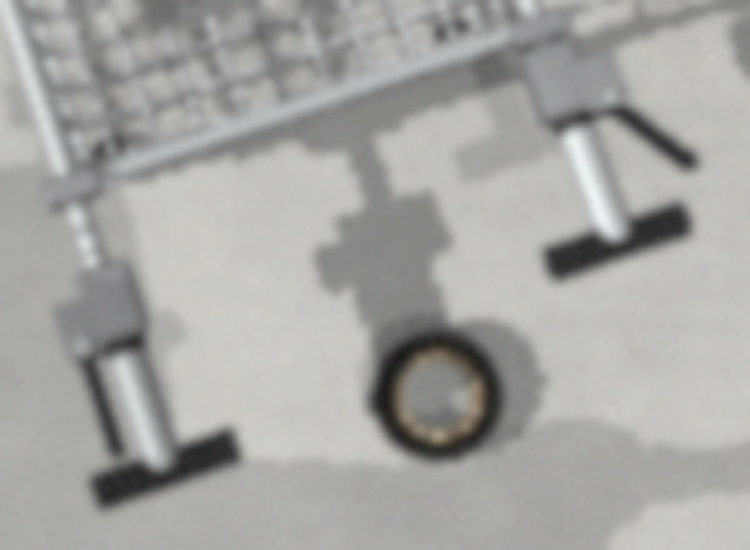

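View pics/c2.png

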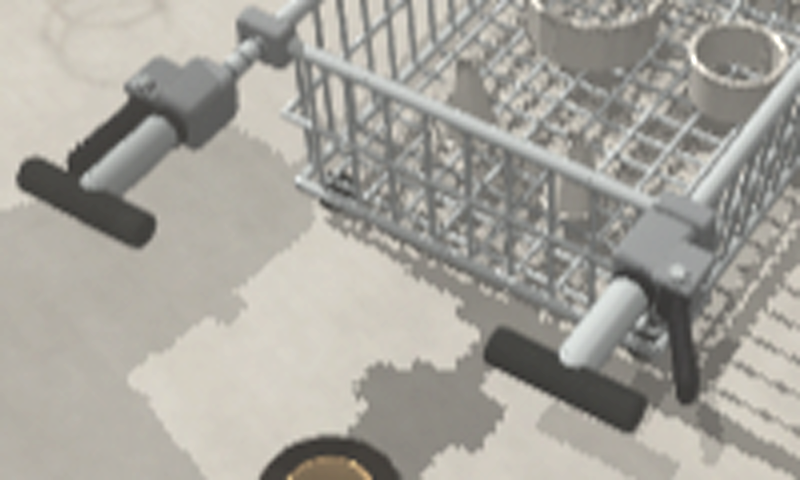

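Crops: in top-view pixels the left foot centre is at (313.4,314.0) and the right at (403.8,268.6). In the scene view they are at (241.7,260.5) and (361.2,304.5). The lever tip is at top (418.8,252.2), and the nozzle isn't visible near the arms.

```bash
cat > h.py <<'E'
from workcell import robot
import numpy as np
def onplane(n,uv,z):
    c=robot.get_calibration(n);R,t=c["R"],c["t"]
    d=R.T@[(uv[0]-c["cx"])/c["fx"],(uv[1]-c["cy"])/c["fy"],1];o=-R.T@t
    return o+d*(z-o[2])/d[2]
def pix(n,X):
    c=robot.get_calibration(n);p=c["R"]@X+c["t"]
    return np.array([c["cx"]+c["fx"]*p[0]/p[2],c["cy"]+c["fy"]*p[1]/p[2]])
E
python3 - <<'E'
from h import *
np.set_printoptions(precision=4,suppress=True)
for n,a,b in(("top",(313.4,314.),(403.8,268.6)),("scene",(241.7,260.5),(361.2,304.5))):
    L=onplane(n,a,.11);Rr=onplane(n,b,.11);print(n,L,Rr)
    d=(L-Rr)[:2]; th=np.arctan2(d[1],d[0]);# |dy|=.210 -> axial offset
    e=-np.sqrt(d@d-.21**2); yaw=th-np.arctan2(.21,e); print("axial",e,"yaw",np.degrees(yaw))
# rod directions from top: left arm rod rear end to foot
n="top"
for a,b in(((253.5,139),(313.4,314)),((346.5,108),(403.8,268.6)),):
    p=onplane(n,a,.11)-onplane(n,b,.11);print("dir",np.degrees(np.arctan2(p[1],p[0])))
# foot bar direction
for a,b in(((299.5,319),(327.6,308.8)),((390.2,273.5),(417.5,263.7))):
    p=onplane(n,a,.11)-onplane(n,b,.11);print("bar dir-90",np.degrees(np.arctan2(p[1],p[0]))-90)
print("tip",onplane("top",(418.8,252.2),.11),"cup",onplane("top",(468,264),.03))
E
```

```text
top [ 0.5087 -0.0342  0.11  ] [ 0.5995 -0.2259  0.11  ]
axial -0.029926425837406023 yaw 17.230021174010822
scene [ 0.5077 -0.0359  0.11  ] [ 0.5986 -0.2263  0.11  ]
axial -0.020374903087916688 yaw 19.963216367502177
dir 18.28444218488986
dir 17.35757630685357
bar dir-90 18.656959084491064
bar dir-90 18.548627671649186
tip [ 0.6337 -0.2592  0.11  ] cup [ 0.6138 -0.3886  0.03  ]
```

```bash
python3 -m creep '{"turn":[[0,0,2.1],[0,0,0],[0,0,0],[0,0,0],[0,0,0],[0,0,0],[0,0,0],[0,0,0]],"travel":[[0,0,0],[40,-8,0],[40,-8,0],[40,-8,0],[40,-8,0],[40,-8,0],[40,-8,0],[40,-8,0]],"grip":[-1,-1,-1,-1,-1,-1,-1,-1]}' 20
python3 -m creep '{"turn":[[0,0,0],[0,0,0],[0,0,0],[0,0,0],[0,0,0],[0,0,0]],"travel":[[40,-7,0],[40,-7,0],[40,-7,0],[40,-7,0],[40,-7,0],[0,0,0]],"grip":[-1,-1,-1,-1,-1,-1]}'
python3 - <<'E'
from h import *
o=robot.get_obs();y=np.radians(18.4);p=o["tcp_pos"]
d=np.array([.6288,-.2456])-p[:2];X=np.array([np.cos(y),np.sin(y)]);Y=np.array([-X[1],X[0]])
print(p,np.degrees(o["tool_rot"]),"tool move mm",d@X*1e3,-d@Y*1e3)
E
```

```text
clock: 0.9
tcp_pos: [0.4331, -0.349, 0.2434]
tool_rot: [-3.141, 0.0, 0.321]
force: [0.1, -0.8, -0.3]
width: 0.0919
finger_force: 0.0
clock: 1.5
tcp_pos: [0.6139, -0.2504, 0.2421]
tool_rot: [-3.14, -0.001, 0.326]
force: [-0.5, 0.1, -0.2]
width: 0.0918
finger_force: 0.0
[ 0.61388292 -0.25040423  0.24213732] [-1.79904807e+02 -3.18218782e-02  1.86698681e+01] tool move mm 15.67090726600005 0.14994702112895983
```

```bash
python3 -m creep '{"turn":[[0,0,0.2],[0,0,0],[0,0,0],[0,0,0]],"travel":[[16,0,20],[0,0,35],[0,0,35],[0,0,0]],"grip":[-1,-1,-1,-1]}'
python3 - <<'E'
from h import *
import cv2
o=robot.get_obs();p=o["tcp_pos"];print(p,np.degrees(o["tool_rot"]))
a=robot.snapshot("scene")[:,:,::-1][190:340,270:470];b=robot.snapshot("top")[:,:,::-1][200:320,330:490]
a=cv2.resize(a,(800,600),interpolation=2);cv2.imwrite("pics/d1.png",a)
E
```

```text
clock: 1.9
tcp_pos: [0.6226, -0.2476, 0.1477]
tool_rot: [-3.133, 0.008, 0.317]
force: [-0.9, 0.6, 0.5]
width: 0.092
finger_force: 0.0
[ 0.62260516 -0.24762385  0.14772261] [-179.52469523    0.47411378   18.18910666]
```

View pics/d1.png

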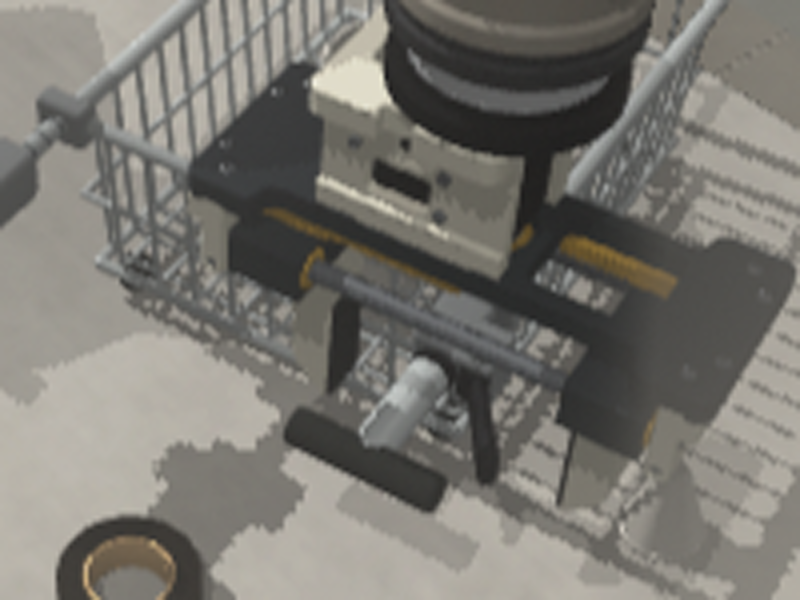

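The crop shows the inner finger left of the sleeve, the lever (tip at (487,475)) between the fingers, and the outer finger clear of it. The nozzle stands low to the right at (675,510), below fingertip height. I'll correct about 8 mm backward and descend.

```bash
python3 -m creep '{"turn":[[0,0,0],[0,0,0],[0,0,0]],"travel":[[8,0,0],[0,0,0],[0,0,0]],"grip":[-1,-1,-1]}'
python3 -m creep '{"turn":[[0,0,0],[0,0,0],[0,0,0],[0,0,0],[0,0,0]],"travel":[[0,0,10],[0,0,15],[0,0,14],[0,0,0],[0,0,0]],"grip":[-1,-1,-1,-1,-1]}'
```

```text
clock: 2.3
tcp_pos: [0.6342, -0.2465, 0.1553]
tool_rot: [3.139, -0.002, 0.318]
force: [0.3, 0.0, 0.2]
width: 0.0918
finger_force: 0.0
clock: 2.8
tcp_pos: [0.6332, -0.2463, 0.1143]
tool_rot: [-3.141, 0.001, 0.318]
force: [0.0, 0.3, 0.3]
width: 0.0923
finger_force: 0.0
```

```bash
python3 -m creep '{"turn":[[0,0,0],[0,0,0],[0,0,0],[0,0,0],[0,0,0],[0,0,0]],"travel":[[0,4,6],[-4,0,0],[-4,0,0],[-4,0,0],[0,0,0],[0,0,0]],"grip":[-1,-1,-1,-1,-1,-1]}'
python3 -m creep '{"turn":[[0,0,0],[0,0,0],[0,0,0],[0,0,0],[0,0,0],[0,0,0]],"travel":[[-4,0,0],[-5,0,0],[-5,0,0],[-4,0,0],[0,0,0],[0,0,0]],"grip":[-1,-1,-1,-1,-1,-1]}'
python3 - <<'E'
from h import *
import cv2
o=robot.get_obs();print(o["tcp_pos"],np.degrees(o["tool_rot"]),o["force"])
a=robot.snapshot("scene")[:,:,::-1][220:340,220:420];cv2.imwrite("pics/e1.png",cv2.resize(a,(800,480),interpolation=2))
E
```

```text
clock: 3.4
tcp_pos: [0.6234, -0.254, 0.109]
tool_rot: [3.141, -0.001, 0.317]
force: [3.7, -0.2, -1.8]
width: 0.0917
finger_force: 1.7
clock: 4.0
tcp_pos: [0.606, -0.2597, 0.1089]
tool_rot: [3.141, 0.0, 0.317]
force: [4.2, -0.1, -1.2]
width: 0.0919
finger_force: 1.9
[ 0.60601353 -0.25966468  0.10889358] [1.79992391e+02 4.94605368e-03 1.81881273e+01] [ 4.19280368 -0.08395129 -1.16316729]
```

View pics/e1.png

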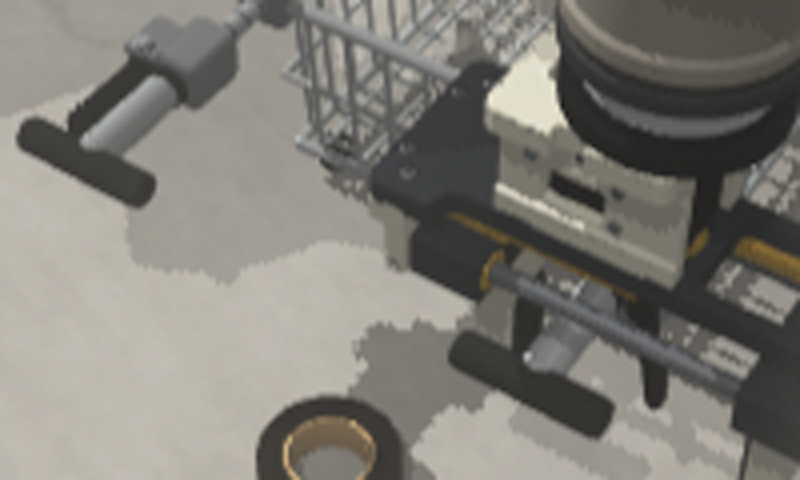

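Right foot now at about (352.9,316.1), with the lever still open and the left arm untouched. Next I'll check the rack yaw using the front rail and work out what axial distance remains.

```bash
python3 - <<'E'
from h import *
def ang(n,a,b,z=.11):
    p=onplane(n,a,z)-onplane(n,b,z);return np.degrees(np.arctan2(p[1],p[0]))-90
print("rail top",ang("top",(300,254.4),(384,227.4)),"collars",ang("top",(294.4,258),(389.6,226)),"rail scene",ang("scene",(295,221.2),(382.5,261.2)),"rear",ang("top",(254,135),(344,106)))
print("bars scene",ang("scene",(226.5,251.5),(257,269.2)),ang("scene",(334.2,306),(371.5,326.3)))
L=onplane("scene",(241.7,260.5),.11);r=onplane("scene",(352.9,316.1),.11)
for y in(17.5,18,18.4,19):
    X=np.array([np.cos(np.radians(y)),np.sin(np.radians(y))]);print(y,"remaining mm",(r-L)[:2]@X*1e3)
E
python3 - <<'E'
import cv2
a=cv2.imread("pics/top0.png")[95:275,235:425]
cv2.imwrite("pics/f.png",cv2.convertScaleAbs(cv2.resize(a,None,fx=3.3,fy=3.3,interpolation=2),alpha=1.5))
E
```

```text
rail top 16.98292914034164 collars 17.73855287213948 rail scene 17.238469302369552 rear 18.011229467953953
bars scene 14.90045345030282 16.24642880344787
17.5 remaining mm 3.886717830720749
18 remaining mm 2.0545805108450685
18.4 remaining mm 0.588751303022077
19 remaining mm -1.610023985422233
```

View pics/f.png

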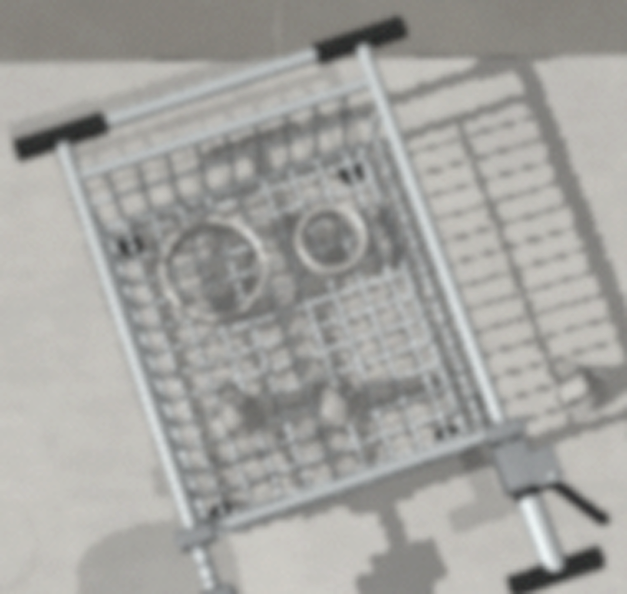

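This crop gives the rear cross bar running (15,147)→(405,28). The left rod runs (65,150)→(190,530), the right rod (365,50)→(497,425) and the front rail (220,523)→(490,437).

Run:
```python
from h import *
def w(u,z=.11): return onplane("top",(u[0]/3.3+235,u[1]/3.3+95),z)
def ang(a,b,z=.11):
    p=w(a,z)-w(b,z);return np.degrees(np.arctan2(p[1],p[0]))
print(ang((15,147),(405,28))-90,ang((65,150),(190,530)),ang((365,50),(497,425)),ang((220,523),(490,437))-90)
def full(a,b): 
    p=onplane("top",a,.11)-onplane("top",b,.11);return np.degrees(np.arctan2(p[1],p[0]))
print("rods to feet",full((65/3.3+235,150/3.3+95),(313.4,314)),full((365/3.3+235,50/3.3+95),(403.8,268.6)))
```

```text
17.073501971313576 17.618480784673277 17.14854481542501 16.832858108900155
rods to feet 18.076217129894804 17.8975303409317
```

```bash
python3 -m creep '{"turn":[[0,0,0],[0,0,0],[0,0,0],[0,0,0]],"travel":[[-3,0,0],[0,0,0],[0,0,0],[0,0,0]],"grip":[-1,-1,-1,-1]}'
python3 - <<'E'
from h import *
import cv2
o=robot.get_obs();print(o["tcp_pos"],np.degrees(o["tool_rot"]),o["force"])
a=robot.snapshot("scene")[:,:,::-1][240:340,220:400];b=robot.snapshot("top")[:,:,::-1][250:325,290:425]
a=cv2.resize(a,(540,300),interpolation=2);b=cv2.convertScaleAbs(cv2.resize(b,(540,300),interpolation=2),alpha=1.6)
cv2.imwrite("pics/g1.png",np.vstack([a,b]))
E
```

```text
clock: 4.45
tcp_pos: [0.6035, -0.2605, 0.1089]
tool_rot: [3.141, -0.0, 0.318]
force: [3.8, -0.1, 1.7]
width: 0.0917
finger_force: 1.9
[ 0.60346454 -0.26049092  0.10889082] [ 1.79980654e+02 -1.14885628e-02  1.82041057e+01] [ 3.79449371 -0.09076536  1.71014162]
```

View pics/g1.png

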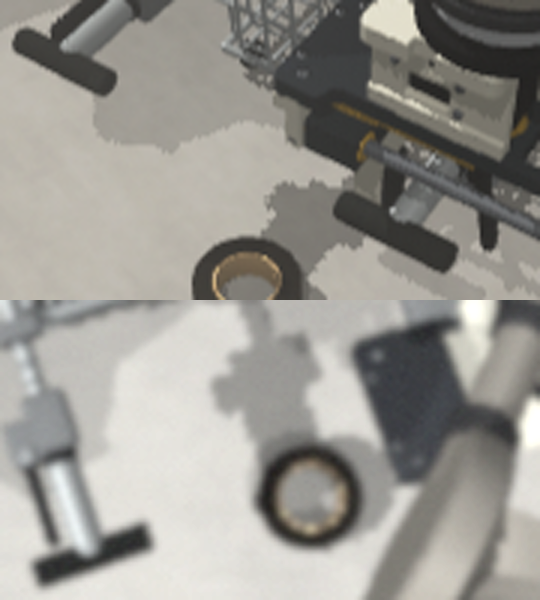

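The left bar and right bar (centre about crop (396,232)) look nearly level. To be sure, I'll segment the dark rubber bars and the rear caps, which form a parallel reference line.

Run:
```python
from h import *
import cv2
def seg(n,im,box,th):
    x0,x1,y0,y1=box;g=cv2.cvtColor(im,6)[y0:y1,x0:x1];g=cv2.resize(g,None,fx=4,fy=4,interpolation=2)
    k,l,s,c=cv2.connectedComponentsWithStats((g<th).astype(np.uint8))
    i=1+np.argmax(s[1:,4]);m=(l==i).astype(np.uint8)
    m=cv2.morphologyEx(m,cv2.MORPH_OPEN,np.ones((9,9)))
    r=cv2.minAreaRect(cv2.findNonZero(m));u=(np.array(r[0])+.5)/4-.5+[x0,y0];print(n,box,u.round(2),np.round(np.array(r[1])/4,1),round(r[2],1),np.unique(g).min(),onplane(n,u,.11).round(4))
    return onplane(n,u,.11)[:2]
t=cv2.imread("pics/top0.png");s=cv2.imread("pics/scene0.png");now=robot.snapshot("scene")[:,:,::-1].copy();cv2.imwrite("pics/now.png",now)
for th in(55,65):
    A=seg("top",t,(294,332,303,324),th);B=seg("top",t,(384,422,258,279),th)
    C=seg("top",t,(236,271,124,146),th);D=seg("top",t,(327,362,96,116),th)
    E=seg("scene",s,(220,263,244,276),th+8);F=seg("scene",s,(336,384,288,320),th+8)
    G=seg("scene",now,(326,378,300,334),th+8)
    d=C-D;yaw=np.arctan2(d[1],d[0])-np.pi/2;print("yaw rear",np.degrees(yaw),"sep",np.hypot(*d))
    for y in(yaw,np.radians(17.5),np.radians(18)):
        X=np.array([np.cos(y),np.sin(y)]);print("yaw%.2f"%np.degrees(y),"init top",(B-A)@X,"init scene",(F-E)@X,"now",(G-E)@X,"moved",(F-G)@X)
    m=F-G;print("move dir",np.degrees(np.arctan2(m[1],m[0])))
```

```text
top (294, 332, 303, 324) [312.59 313.39] [ 6.2 28.7] 71.6 24 [ 0.51   -0.0325  0.11  ]
top (384, 422, 258, 279) [403.09 267.79] [ 5.5 28.5] 70.9 29 [ 0.6012 -0.2244  0.11  ]
top (236, 271, 124, 146) [253.   135.88] [ 5.7 27.3] 72.3 27 [0.8963 0.0927 0.11  ]
top (327, 362, 96, 116) [344.05 106.78] [ 6.5 27.3] 71.8 26 [ 0.9611 -0.1084  0.11  ]
scene (220, 263, 244, 276) [241.29 260.09] [30.  27.2] 67.1 41 [ 0.5077 -0.0347  0.11  ]
scene (336, 384, 288, 320) [360.82 304.35] [42.4  9.8] 26.2 37 [ 0.5983 -0.2258  0.11  ]
scene (326, 378, 300, 334) [353.99 311.63] [43.  21.3] 27.1 40 [ 0.5813 -0.2298  0.11  ]
yaw rear 17.86443687011477 sep 0.21126529362714688
yaw17.86 init top 0.027946404949182106 init scene 0.027646550909546548 now 0.010188510242945203 moved 0.017458040666601345
yaw17.50 init top 0.02928591794558744 init scene 0.028979553587994627 now 0.011512670293778778 moved 0.01746688329421585
yaw18.00 init top 0.027447841855191637 init scene 0.027150412631580946 now 0.009695841494623554 moved 0.017454571136957392
move dir 13.130427027878426
top (294, 332, 303, 324) [312.47 313.3 ] [ 
[... 310 characters left out ...]
0, 263, 244, 276) [241.29 260.1 ] [30.3 27.6] 67.4 41 [ 0.5077 -0.0347  0.11  ]
scene (336, 384, 288, 320) [360.87 304.12] [42.7 10.6] 26.4 37 [ 0.5987 -0.2255  0.11  ]
scene (326, 378, 300, 334) [353.85 311.68] [43.5 21.5] 27.2 40 [ 0.581  -0.2297  0.11  ]
yaw rear 17.83884586337075 sep 0.21116726816359066
yaw17.84 init top 0.02775130110048014 init scene 0.02816298993648894 now 0.010093363837183787 moved 0.01806962609930516
yaw17.50 init top 0.028997230364950406 init scene 0.029401404222234948 now 0.011323737900562129 moved 0.018077666321672823
yaw18.00 init top 0.02715839740398336 init scene 0.02757365530630056 now 0.009508074892610976 moved 0.018065580413689577
move dir 13.367654990615245
```

Rear-cap yaw is 17.85° and the needed draw is about 28 mm. The "now" segmentation merged with the finger, so I'll track the bar by masked template matching instead.

```bash
cat > trk.py <<'E'
from h import *
import cv2
def track(now):
    s=cv2.imread("pics/scene0.png");k=4
    f=lambda im,b:cv2.resize(cv2.cvtColor(im,6)[b[2]:b[3],b[0]:b[1]],None,fx=k,fy=k,interpolation=2).astype(np.float32)
    b0=(338,385,288,322);T=f(s,b0);M=cv2.morphologyEx((T<68).astype(np.uint8),2,np.ones((9,9)))
    n,l,st,_=cv2.connectedComponentsWithStats(M);M=(l==1+np.argmax(st[1:,4])).astype(np.uint8)
    # bar plus a rim on its outer (lower) side and ends only
    K=np.zeros((25,25),np.uint8);K[:13,8:17]=1
    M2=cv2.dilate(M,K,anchor=(12,12)) if False else np.maximum(M,np.roll(M,(9,-4),(0,1)))
    best=[]
    b1=(322,380,292,342);I=f(now,b1)
    r=cv2.matchTemplate(np.minimum(I,110),np.minimum(T,110),cv2.TM_SQDIFF,mask=M2.astype(np.float32))
    _,_,p,_=cv2.minMaxLoc(r)
    d=np.array(p)/k+[b1[0]-b0[0],b1[2]-b0[2]];c=np.array([360.85,304.2])
    m=(onplane("scene",c,.11)-onplane("scene",c+d,.11))[:2]
    y=np.radians(17.85);print("shift px",d,"moved",m@[np.cos(y),np.sin(y)]*1e3,"lateral",m@[-np.sin(y),np.cos(y)]*1e3)
if __name__=="__main__":
    track(cv2.imread("pics/now.png"))
    y=np.radians(17.85);X=np.array([np.cos(y),np.sin(y),0]);F=onplane("scene",(360.85,304.2),.11)
    for q in(24,26,28,30):print(q,(pix("scene",F-X*q*1e-3)-[360.85,304.2]).round(2))
E
python3 trk.py
```

```text
shift px [-9.25 12.5 ] moved 27.699363815034594 lateral 0.5565459332303666
24 [-8.27 10.65]
26 [-8.98 11.56]
28 [-9.68 12.47]
30 [-10.39  13.38]
```

The arm has moved about 27.7 mm of 28, so it's level. Next I'll close the fingers while shifting so the inner finger stays by the sleeve, beginning with a small step.

```bash
python3 -m creep '{"turn":[[0,0,0],[0,0,0],[0,0,0],[0,0,0]],"travel":[[0,-4.5,0],[0,-4.5,0],[0,0,0],[0,0,0]],"grip":[-0.8,-0.6,-0.6,-0.6]}' 20
```

```text
clock: 5.0
tcp_pos: [0.6, -0.2503, 0.1084]
tool_rot: [-3.139, 0.001, 0.318]
force: [3.5, 3.5, 0.5]
width: 0.074
finger_force: 2.2
```

```bash
python3 -m creep '{"turn":[[0,0,0],[0,0,0]],"travel":[[0,0,0],[0,0,0]],"grip":[-0.6,-0.6]}'
python3 - <<'E'
from trk import *
o=robot.get_obs();print(o["force"],o["tcp_pos"])
n=robot.snapshot("scene")[:,:,::-1].copy();track(n)
cv2.imwrite("pics/i1.png",cv2.resize(n[260:350,320:440],(800,600),interpolation=2))
E
```

```text
clock: 5.2
tcp_pos: [0.6, -0.2504, 0.1084]
tool_rot: [-3.139, 0.001, 0.318]
force: [3.3, 4.4, 1.4]
width: 0.0737
finger_force: 2.2
[3.32135818 4.44138843 1.39836515] [ 0.60003351 -0.25035165  0.10835792]
shift px [-9.5 12.5] moved 27.900936389174518 lateral 0.25231074025004896
```

View pics/i1.png

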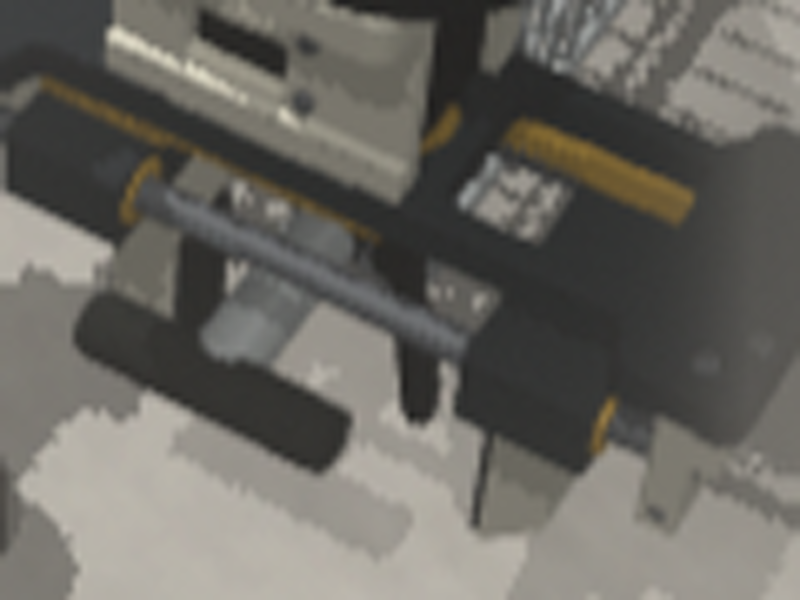

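Lever still open, arm level. Continuing to close.

```bash
python3 -m creep '{"turn":[[0,0,0],[0,0,0],[0,0,0],[0,0,0],[0,0,0]],"travel":[[0,-3.5,0],[0,-4.5,0],[0,-4.5,0],[0,0,0],[0,0,0]],"grip":[-0.4,-0.2,0,0,0]}' 20
python3 -c "
from trk import *
track(robot.snapshot('scene')[:,:,::-1].copy())"
```

```text
clock: 5.75
tcp_pos: [0.5963, -0.2391, 0.1086]
tool_rot: [-3.14, 0.0, 0.318]
force: [4.1, 3.0, 0.7]
width: 0.0463
finger_force: 2.9
shift px [-9.5 12.5] moved 27.900936389174518 lateral 0.25231074025004896
```

```bash
python3 -m creep '{"turn":[[0,0,0],[0,0,0],[0,0,0],[0,0,0],[0,0,0],[0,0,0]],"travel":[[0,-3,0],[0,-3,0],[0,0,0],[0,0,0],[0,0,0],[0,0,0]],"grip":[0.2,0.4,0.6,1,1,1]}' 40
python3 -c "
from trk import *
track(robot.snapshot('scene')[:,:,::-1].copy())"
```

```text
clock: 6.4
tcp_pos: [0.5942, -0.233, 0.1086]
tool_rot: [-3.139, 0.001, 0.318]
force: [1.9, 6.3, 1.0]
width: 0.0265
finger_force: 41.1
shift px [-9.5 12.5] moved 27.900936389174518 lateral 0.25231074025004896
```

```bash
python3 -m creep '{"turn":[[0,0,0],[0,0,0]],"travel":[[0,0,0],[0,0,0]],"grip":[1,1]}'
python3 - <<'E'
from trk import *
n=robot.snapshot("scene")[:,:,::-1].copy();track(n)
cv2.imwrite("pics/j1.png",cv2.resize(n[240:345,220:400],(800,467),interpolation=2))
E
```

```text
clock: 6.65
tcp_pos: [0.5942, -0.233, 0.1086]
tool_rot: [-3.139, 0.001, 0.318]
force: [2.1, 6.0, 1.9]
width: 0.0264
finger_force: 41.1
shift px [-9.   12.75] moved 27.889439611346443 lateral 1.0965286282543876
```

View pics/j1.png

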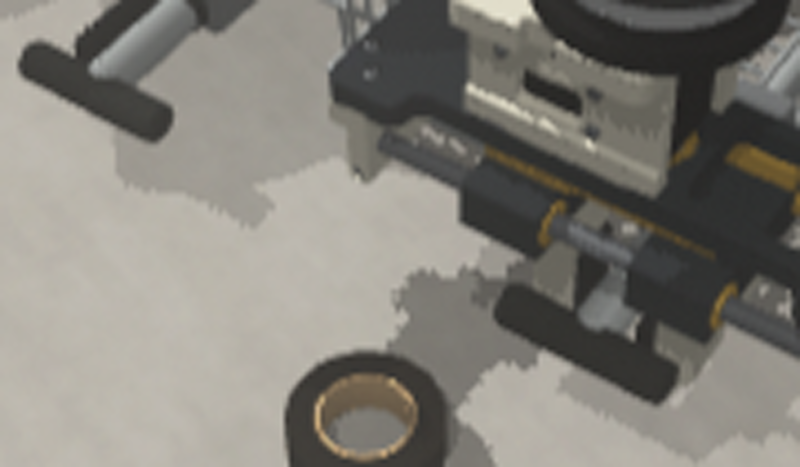

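The fingers squeeze sleeve and lever together (bar ends at crop (497,300) and (675,390)), and the lever lies along the sleeve. The arm is still level and the tape and left arm are undisturbed, so I'm handing in.

```bash
python3 -c "
from workcell import robot
print(robot.close_job())"
```

```text
the job is handed in; nothing more can be done
None
```

I drew the right arm out about 28 mm, which I measured as level with the left (within about 2 mm), squeezed its lever shut, and handed the job in still gripping at about 41 N; no verdict came back.

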